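# Seat-check the pump-head box cover and hold it at balance

### The job

The hinged cover of the small grey pump-head box has been left thrown back. Bring it over and lower it gently until it is fully shut, keep it shut for about a second to check that it seats, then raise it again to its balance point, a little short of upright, where it falls neither way, and finish there holding its bar handle still in the gripper, so that a colleague can pin the lid stay. Never let the cover fall back onto its open stop, and leave the beaker, the dropper bottle and the spanner alone.

Things in the scene. Friction and masses are not known exactly. Their poses are not given: they have to be found in the camera images.
- cap_box: open grey sheet-metal box bolted to the table, 120 mm deep (its x), 200 mm wide (its y), 70 mm high, 22 mm foot flanges at both sides; a pump head and a cap lie inside. Origin: centre of its underside. Its x points from the front (handle side when shut, facing the robot, turned up to 0.3 rad) to the hinged back edge, z up. Fixed.
- cover: hinged cover, 0.35 to 0.7 kg: aluminium plate 126 x 206 x 4 mm from hinge to front rim, a dark steel weight bar 30 x 120 x 35 mm bolted on its outer face 75 to 105 mm from the hinge, and a round bar handle beyond its free edge. Origin on the hinge axis, mid width; x, y as the box's when shut. Swings freely: unheld it falls shut or open, except within 0.02 rad of balance.
- cover_angle (a joint): cover angle, rad: 0 = fully shut, level on the rim (a stop; under 0.04 counts as shut); grows as it opens up and back; 1.57 = plate upright; 1.9 = thrown back on its open stop (starts there). Owing to the weight bar it balances at 1.41 (81 degrees), 9 degrees before upright, leaning to the front; below that it falls shut, above it open.
- cover_bar (a point): middle of the bar handle: round steel, 10 mm thick, parallel to the hinge (box y), 80 mm clear between its arms, 29 mm clear of the plate's edge; 160 mm from the hinge axis along the plate and 6 mm to its outer side (above the axis when shut). A gripper pointing down and closing along the box's x can pinch it at any angle; the bar turns between the fingers as the cover swings.
- hinge_line (a point): middle of the hinge axis: in the box frame 64 mm behind the box centre (x) and 71 mm above the table; the axis runs along the box's y. Fixed to the box. (Mind on the way: the filling machine, up to 0.42 m high, stands to the right of the box, at x over 0.53, y under -0.12.)
- beaker: bystander: grey beaker, 67 mm wide, 78 mm high, standing on the table to the right of the box; origin centre of its underside
- dropper_bottle: bystander: small brown dropper bottle, 33 mm wide, 102 mm high, standing on the table to the right of the box; origin centre of its underside
- spanner: bystander: steel spanner 169 x 29 x 9 mm lying flat on the table; origin centre of its underside

How it is judged:
On the way:
1. the cover has been lowered fully shut onto the rim (under 0.04 rad) and rests there (value of joint cover_angle below 0.04 rad and velocity of joint cover_angle between -0.1 and 0.1 rad/s), for 0.6 s.
At the end, for the whole second after the job is handed in: the cover stands still (under 0.05 rad/s) at its balance point, 1.41 rad within 0.09 rad (5 degrees), with the bar handle still held between the fingers (within 35 mm of the TCP, over 2 N of finger contact) (value of joint cover_angle between 1.32 and 1.5 rad and velocity of joint cover_angle between -0.05 and 0.05 rad/s and contact force between the fingers and cover above 2 N and distance between the grasp point and cover_bar below 0.035 m); the arm keeps its last pose, push and grip.
It fails at once if the cover is dropped shut (faster than 1.2 rad/s, about 0.2 m/s at the bar, in its last 0.2 rad) (value of joint cover_angle below 0.2 rad and velocity of joint cover_angle below -1.2 rad/s).
It fails at once if the cover falls back onto its open stop (faster than 1.2 rad/s past 1.8 rad) (value of joint cover_angle above 1.8 rad and velocity of joint cover_angle above 1.2 rad/s).
It fails at once if the beaker, the dropper bottle or the spanner is pushed away (over 30 mm) or tipped (distance of any of beaker, dropper_bottle, spanner from where it was at the start of the episode above 0.03 m or angle between any of beaker, dropper_bottle's own z axis and vertical above 0.4 rad).
It also fails if it takes over 53 s, if anything falls off the work surface, if the arm or the gripper's body presses on something with over 40 N, if the wrist force passes 120 N, or if a joint passes its speed limit or range.

### The arm

A 6-joint arm with a two-finger parallel gripper is mounted at the origin on a cart in front of the work surface, level with it; the furniture and walls round the work are solid. World frame = base frame: x ahead of the robot, y to its left, z up, the work surface at z = 0. Lengths are in m, angles in rad, forces in N, time in s.
With the tool pointing down it reaches from about 0.25 to 0.8 m from the base axis. Payload 3.9 kg.
Tool frame: the origin (TCP) lies between the finger pads, 19 mm behind the fingertips; this is the grasp point; z points along the fingers, y is the line along which they close (so a half turn about z gives the same grasp; the last joint's range is limited). The gripper opens to 85 mm and grips with 20 to 120 N. Pads are 22 mm wide; open, the fingers measure 114 mm over their backs; the gripper's body (76 mm by 85 mm) begins 54 mm behind the grasp point. The pads swing forward as they close: fully open they stand 13 mm farther back than shut.
Start: joints at [-1.209, 0.26, -0.138, 1.173, 0, 1.571], TCP at [0.186, -0.491, 0.25] pointing down, gripper open.
Joint ranges: [-2.78, 2.78], [-0.83, 1.72], [-1.28, 1.37], [-1.9, 2.12], [-1.57, 1.48], [-3.14, 3.14]. Speed limits (rad/s): [2.57, 2.57, 3.14, 3.14, 3.14, 3.14].

### API

Orientations are given as a unit quaternion [w, x, y, z].
In Python, from station import robot gives the robot as it stands.
- The arm moves only by the shell command python3 -m creep 'ROWS' [FORCE]. ROWS is JSON, a list that holds one entry, the list of rows, each a list of 7 numbers: the opening, from -1 (shut) to 1 (fully open), then the shift along the world's x, y, z in cm, then the turn, a rotation vector about the world's x, y, z in degrees. A call has 1 to 12 rows; each row is the pose to reach, as a shift and turn from the pose commanded when the call began; what a row does not reach only later rows make up. A row lasts 1/8 s, in which the tool goes at most 62.5 mm and 10.7 degrees, less where a joint would pass 70% of its speed; a pose out of reach is approached as far as the arm can. A call with a gripper value outside its range is refused whole. The fingers move at their own pace and stop on an object; FORCE is the grip in N (left out, the last holds). Time passes only in rows, so rows that repeat a pose let the fingers close. It gives the time, the measured TCP pose, the force, the opening and the grip force at its end, in the units of the state.
- robot.sense(): the state, without advancing time (a new reading comes with each control period).
- robot.grab_frame(name): name is "scene" or "side" or "wrist"; returns a dict with "frame" (420x560x3 uint8, blue, green, red), "vertical_fov" (degrees; the focal length in pixels is half the picture's height over the tangent of half this angle, whatever the lens; pixels are square), "cx", "cy" (the principal point, pixels), "extrinsics" (4x4, takes a point from world to camera coordinates). Camera axes: x right, y up, looking along -z (the intrinsics and any distortion apply to the point x, -y, -z); pixel columns grow to the right and rows downward; lengths in m; the calibration is good to about 2 mm. The wrist camera is an equidistant fisheye: a pixel r from the principal point sees the ray r / f radians off the axis. A picture is of the moment at which its call begins. There is no depth.
- robot.close_job(): hands the job in; it is judged then, once.
Trained networks look in the newest picture that a camera, given by its name, has taken for a name from the list of things; names that differ only in an ending like _2 or _b are one class to them, and where a whole thing is asked for, a point or a joint stands for the part that bears it (a point fixed in the world has none). Each returns a list of dicts, best first, with "score" (0 to 1); they miss things now and then, are a little off and sometimes report something else, mostly with a low value. They report only what shows in the picture. A call takes as long as a camera call.
- robot.boxes_of(thing, camera): "uv" ([column, row] in pixels, amid what is visible of it).
- robot.tip_of(thing, camera): "uv" ([column, row] in pixels: a listed point, or the origin of a listed thing).
The state is a dict: "clock": time; "q": joint angles; "joint_velocities": joint speeds; "tau": joint torques, N m; "eef_pos": TCP position; "ee_rot": TCP orientation; "wrist_force": force on the tool from outside, world axes, zero at the start; "wrist_torque": the same for the moment, N m; "finger_gap": finger opening in m; "grip_force": force on a finger pad.
Only numpy, scipy, OpenCV 4.12 (cv2) and the standard library are available. Lean on these libraries where they do the work, as an engineer would, in place of code of your own. Each camera call takes 0.05 s, during which the arm holds its last target. There are 200 camera calls.

## Working session

There is one attempt and no reset: what is moved stays moved. The work goes in short steps, Python scripts to look and compute and a shell command to move; the robot and the scene stay as the last step left them, time stands still between calls to the robot, and variables do not carry over. Pictures are saved under pics/ and viewed, at most 10 in all, crops included, and the job is handed in when it is done.

```bash
mkdir -p pics
cat > h.py <<'E'
import numpy as np, cv2
from station import robot
def cam(n):
    d=robot.grab_frame(n); f=d["frame"].shape[0]/2/np.tan(np.radians(d["vertical_fov"])/2)
    return d,f
def ray(d,f,uv,fish=False):
    E=np.array(d["extrinsics"]); R,t=E[:3,:3],E[:3,3]
    u,v=uv[0]-d["cx"],uv[1]-d["cy"]
    if fish:
        r=np.hypot(u,v); th=r/f; p=np.array([np.sin(th)*u/r,-np.sin(th)*v/r,-np.cos(th)])
    else: p=np.array([u/f,-v/f,-1.])
    p=R.T@p; return -R.T@t,p/np.linalg.norm(p)
def proj(d,f,X):
    E=np.array(d["extrinsics"]); p=E[:3,:3]@np.array(X)+E[:3,3]
    return [d["cx"]-f*p[0]/p[2],d["cy"]+f*p[1]/p[2]]
def tri(rs):
    A=0;b=0
    for o,v in rs:
        P=np.eye(3)-np.outer(v,v);A=A+P;b=b+P@o
    X=np.linalg.solve(A,b); return X,[float(np.linalg.norm((np.eye(3)-np.outer(v,v))@(X-o))) for o,v in rs]
E
python3 - <<'E'
from h import *
C={}
for n in("scene","side"):
    d,f=cam(n);C[n]=(d,f);cv2.imwrite(f"pics/{n}0.png",d["frame"]); print(n,f,d["cx"],d["cy"],ray(d,f,(280,210)))
for t in("cover_bar","hinge_line","cap_box","cover","beaker","dropper_bottle","spanner"):
    rs=[]
    for n in C:
        r=robot.tip_of(t,n)
        print(t,n,[(np.round(x["uv"]),round(x["score"],2)) for x in r[:2]])
        if r: rs.append(ray(*C[n],r[0]["uv"]))
    if len(rs)==2: print("  ",tri(rs))
s=robot.sense();print(s["clock"],s["ee_rot"],s["finger_gap"])
E
```

```text
scene 503.6545766798639 283.41783071342036 211.19875708622357 (array([-0.26614732,  0.92439089,  0.62414261]), array([ 0.57019959, -0.71160852, -0.41047016]))
side 418.78627746833655 281.52657970951 202.0201071463125 (array([ 0.42797978, -0.8409914 ,  0.62338011]), array([ 0.09876469,  0.80593007, -0.5837142 ]))
cover_bar scene [(array([187., 163.]), 0.89)]
cover_bar side [(array([328., 111.]), 0.56), (array([232., 336.]), 0.22)]
   (array([0.66635139, 0.1324638 , 0.21381014]), [7.392993858984472e-05, 7.392993858988518e-05])
hinge_line scene []
hinge_line side [(array([303., 162.]), 0.85)]
cap_box scene [(array([232., 249.]), 0.64)]
cap_box side [(array([282., 191.]), 0.71)]
   (array([ 0.54818731,  0.10693535, -0.00156606]), [0.0009419804611579052, 0.0009419804611578667])
cover scene [(array([213., 220.]), 0.64)]
cover side [(array([304., 162.]), 0.84)]
   (array([0.60573307, 0.12026138, 0.07234037]), [0.007217720862342882, 0.007217720862342656])
beaker scene []
beaker side [(array([241., 258.]), 0.62)]
dropper_bottle scene [(array([344., 214.]), 0.62)]
dropper_bottle side [(array([247., 296.]), 0.71)]
   (array([ 0.43524137, -0.25862941, -0.00380681]), [0.0011971794449416376, 0.001197179444941693])
spanner scene [(array([371., 206.]), 0.64), (array([209., 222.]), 0.27)]
spanner side [(array([230., 334.]), 0.56)]
   (array([ 0.39757902, -0.35029576,  0.00181166]), [0.0005844486243282924, 0.0005844486243284129])
0.8 [ 3.23170300e-05  9.83682293e-01  1.79914273e-01 -8.55491826e-07] 0.08528387428491414
```

View pics/scene0.png

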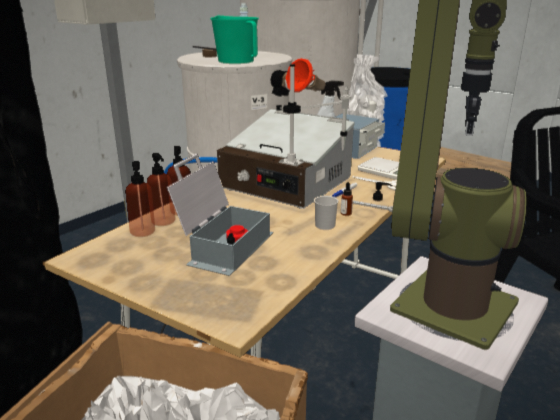

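View pics/side0.png

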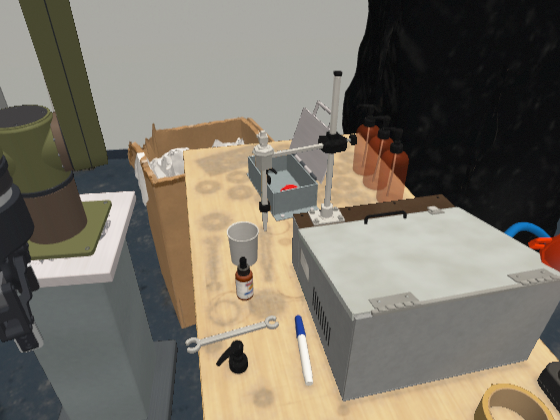

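The scene image shows the open box at about (230,238), with the cover leaning back and its bar near (187,160). The side image shows the bar at about (322,108). The triangulated points match the given geometry, with box yaw ≈ 0.21. I'll approach on the robot side of the machine.

```bash
python3 -m creep '[[[1,1,3,5,0,0,8],[1,3,8,10,0,0,16],[1,5,14,11,0,0,24],[1,7,20,12,0,0,32],[1,10,26,12,0,0,40],[1,13,32,12,0,0,48],[1,15,38,12,0,0,56],[1,18,44,12,0,0,64],[1,21,50,12,0,0,72],[1,24,56,12,0,0,80],[1,27,60,12,0,0,81.5],[1,27,60,12,0,0,81.5]]]' 40
python3 - <<'E'
from h import *
d,f=cam("wrist");cv2.imwrite("pics/w1.png",d["frame"])
for t in("cover_bar","hinge_line","cap_box"):print(t,[(np.round(x["uv"]),round(x["score"],2)) for x in robot.tip_of(t,"wrist")[:2]])
E
```

```text
clock: 2.3
eef_pos: [0.4571, 0.1118, 0.3695]
ee_rot: [-0.0, 0.626, 0.78, 0.0]
wrist_force: [-0.3, -0.7, -1.2]
finger_gap: 0.0849
grip_force: 0.0
cover_bar [(array([490., 220.]), 0.83)]
hinge_line [(array([398., 192.]), 0.74)]
cap_box [(array([340., 184.]), 0.66)]
```

View pics/w1.png

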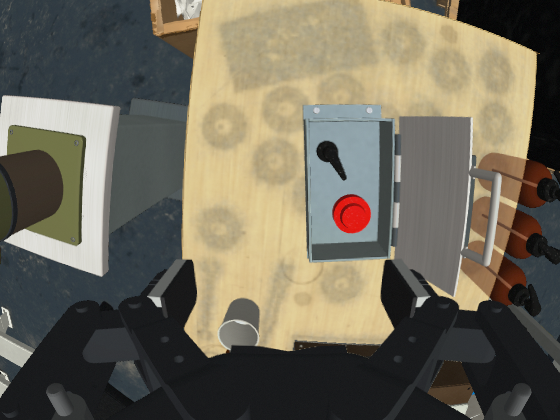

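The wrist view shows the box nearly aligned with the fingers. The bar runs from (497,178) to (491,262), and the bottles behind it are near (530,190). I'll triangulate the bar and check the yaw.

Run:
```python
from h import *
def at(r,z): o,v=r; return o+v*(z-o[2])/v[2]
C={n:cam(n) for n in("scene","side","wrist")}
for t in("cover_bar","hinge_line","cap_box","cover"):
    rs=[]
    for n in C:
        r=robot.tip_of(t,n)
        if r: rs.append(ray(*C[n],r[0]["uv"],n=="wrist")); print(t,n,np.round(r[0]["uv"],1),round(r[0]["score"],2),np.round(at(rs[-1],{"cover_bar":.2205,"hinge_line":.071,"cap_box":0,"cover":.071}[t]),4))
    if len(rs)>1: X,e=tri(rs);print("   ",X.round(4),np.round(e,4))
d,f=C["wrist"]
w=lambda uv,z: at(ray(d,f,uv,True),z)
for nm,a,b,z in(("bar",(497,178),(491,262),.2205),("front wall top",(307,118),(310,262),.07),("back",(394,118),(391,260),.07)):
    A,B=w(a,z),w(b,z); D=A-B; print(nm,A.round(3),B.round(3),"yaw",np.arctan2(-D[0],D[1]).round(3),np.linalg.norm(D).round(3))
```

```text
cover_bar scene [187.2 163. ] 0.62 [0.6487 0.1475 0.2205]
cover_bar side [326.4 107.2] 0.57 [0.6654 0.1431 0.2205]
cover_bar wrist [493.4 213.5] 0.66 [0.6607 0.1416 0.2205]
    [0.6622 0.1401 0.2186] [0.0043 0.004  0.0012]
hinge_line scene [209.3 219.3] 0.72 [0.6076 0.1243 0.071 ]
hinge_line side [302.1 163.5] 0.78 [0.6057 0.1269 0.071 ]
hinge_line wrist [398.4 190.3] 0.87 [0.6077 0.1216 0.071 ]
    [0.6064 0.1236 0.0722] [0.0016 0.0014 0.0019]
cap_box scene [230.6 251.8] 0.78 [ 0.5369  0.1235 -0.    ]
cap_box side [281.5 194.5] 0.81 [0.546  0.0902 0.    ]
cap_box wrist [397.1 189.3] 0.68 [0.633  0.1141 0.    ]
    [ 0.5793  0.1075 -0.0063] [0.0235 0.0316 0.053 ]
cover scene [204.9 220.5] 0.87 [0.6112 0.1364 0.071 ]
cover side [303.3 160.3] 0.67 [0.6118 0.1439 0.071 ]
cover wrist [401.9 188.2] 0.96 [0.612  0.1257 0.071 ]
    [0.6109 0.1317 0.0739] [0.0053 0.0036 0.0057]
bar [0.652 0.177 0.221] [0.681 0.091 0.221] yaw 0.328 0.091
front wall top [0.463 0.187 0.07 ] [ 0.512 -0.007  0.07 ] yaw 0.246 0.2
back [0.576 0.216 0.07 ] [0.629 0.019 0.07 ] yaw 0.263 0.204
```

```bash
python3 -m creep '[[[0.4,5,0.6,-1,0,0,1],[0.4,10,1.3,-3,0,0,2.1],[0.4,15,2,-5,0,0,2.1],[0.4,19,2.5,-6.5,0,0,2.1],[0.4,20.6,2.6,-7.5,0,0,2.1],[0.4,20.6,2.6,-7.5,0,0,2.1]]]'
python3 - <<'E'
from h import *
C={n:cam(n) for n in("scene","side","wrist")}
for t in("cover_bar","hinge_line"):
    rs=[]
    for n in C:
        r=robot.tip_of(t,n)
        if r: rs.append(ray(*C[n],r[0]["uv"],n=="wrist")); print(t,n,np.round(r[0]["uv"],1),round(r[0]["score"],2))
    if len(rs)>1: X,e=tri(rs);print("   ",X.round(4),np.round(e,4))
for a,b in(((137,165),(370,118)),((158,158),(384,128)),((178,150),(399,142))):
    print("bottle top",tri([ray(*C["scene"],a),ray(*C["side"],b)]))
w=C["wrist"][0]["frame"];s=C["side"][0]["frame"][40:240,200:440]
cv2.imwrite("pics/w2.png",w);cv2.imwrite("pics/s2.png",cv2.resize(s,None,fx=3,fy=3))
E
```

```text
clock: 4.0
eef_pos: [0.6616, 0.1349, 0.2933]
ee_rot: [-0.001, 0.613, 0.79, -0.001]
wrist_force: [-0.1, -0.4, -0.3]
finger_gap: 0.0599
grip_force: 0.0
cover_bar scene [187.2 159.8] 0.82
cover_bar side [327.5 110.8] 0.71
cover_bar wrist [289.  222.1] 0.72
    [0.6636 0.1353 0.2177] [0.0045 0.0045 0.005 ]
hinge_line scene [212.9 217.5] 0.88
hinge_line side [301.8 164.1] 0.66
hinge_line wrist [239.4 181.9] 0.75
    [0.6044 0.1218 0.0731] [0.0059 0.001  0.0062]
bottle top (array([0.80131475, 0.17993258, 0.18044773]), [0.011619488596399684, 0.011619488596399817])
bottle top (array([0.81297147, 0.10446162, 0.18122764]), [0.007697834769437218, 0.007697834769437364])
bottle top (array([0.82348599, 0.02382112, 0.18170378]), [0.008274152581721532, 0.008274152581721782])
```

View pics/w2.png

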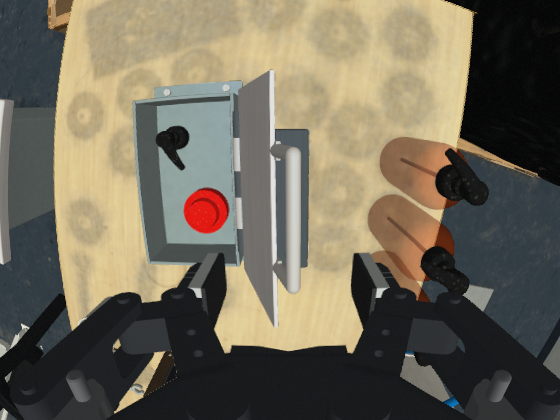

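View pics/s2.png

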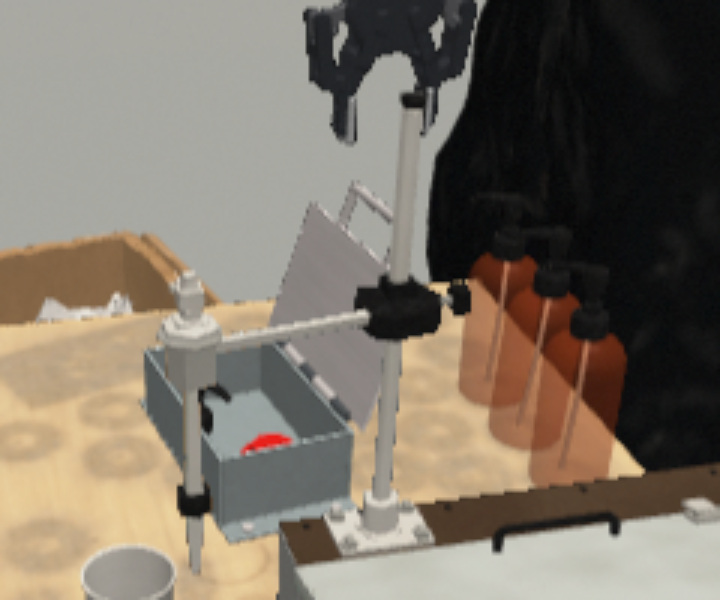

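The wrist view shows the bar from (292,150) to (292,290), centred between the fingers, whose midpoint is about column 290. The side crop shows the gripper above the bar and the bottles well clear. I'll descend and grip.

```bash
python3 -m creep '[[[0.4,0,0,-2.5,0,0,0],[0.4,0.1,0.1,-5,0,0,0],[0.4,0.1,0.1,-6.5,0,0,0],[0.4,0.1,0.1,-7.2,0,0,0],[0.4,0.1,0.1,-7.2,0,0,0]]]' 40
python3 -m creep '[[[0,0,0,0,0,0,0],[-0.4,0,0,0,0,0,0],[-1,0,0,0,0,0,0],[-1,0,0,0,0,0,0],[-1,0,0,0,0,0,0],[-1,0,0,0,0,0,0],[-1,0,0,0,0,0,0]]]' 50
python3 - <<'E'
from h import *
s=robot.sense();a,y=1.9,.255
P=np.array(s["eef_pos"]);print(P)
def bar(a):
    l=-.16*np.cos(a)+.006*np.sin(a);h=.16*np.sin(a)+.006*np.cos(a)
    return np.array([l*np.cos(y),l*np.sin(y),h])
for a in (1.9,1.8,1.7,1.6,1.5,1.4,1.3,1.2,1.1,1,.9,.8,.7,.6,.5,.4,.3,.25,.2,.15,.1,.05,.02,0): print(a,((bar(a)-bar(1.9))*100).round(2))
E
```

```text
clock: 5.08
eef_pos: [0.6627, 0.136, 0.223]
ee_rot: [-0.0, 0.613, 0.79, -0.0]
wrist_force: [0.2, 0.1, 0.7]
finger_gap: 0.0598
grip_force: 0.0
clock: 5.95
eef_pos: [0.6634, 0.1361, 0.2236]
ee_rot: [0.001, 0.613, 0.79, 0.001]
wrist_force: [1.2, -0.1, 4.4]
finger_gap: 0.0082
grip_force: 48.9
[0.66336163 0.13612981 0.22361066]
1.9 [0. 0. 0.]
1.8 [-1.47 -0.38  0.5 ]
1.7 [-2.98 -0.78  0.84]
1.6 [-4.52 -1.18  1.03]
1.5 [-6.07 -1.58  1.06]
1.4 [-7.61 -1.98  0.92]
1.3 [-9.14 -2.38  0.63]
1.2 [-10.62  -2.77   0.18]
1.1 [-12.06  -3.14  -0.42]
1 [-13.43  -3.5   -1.16]
0.9 [-14.72  -3.84  -2.04]
0.8 [-15.93  -4.15  -3.05]
0.7 [-17.02  -4.44  -4.18]
0.6 [-18.01  -4.69  -5.42]
0.5 [-18.86  -4.92  -6.75]
0.4 [-19.59  -5.11  -8.16]
0.3 [-20.17  -5.26  -9.65]
0.25 [-20.41  -5.32 -10.41]
0.2 [-20.61  -5.37 -11.18]
0.15 [-20.78  -5.42 -11.96]
0.1 [-20.9   -5.45 -12.75]
0.05 [-20.99  -5.47 -13.55]
0.02 [-21.02  -5.48 -14.03]
0 [-21.04  -5.48 -14.35]
```

The bar is held (8 mm gap, 49 N). Now I'll swing it over.

```bash
python3 -m creep '[[[-1,-0.7,-0.2,0.25,0,0,0],[-1,-1.5,-0.4,0.5,0,0,0],[-1,-2.25,-0.6,0.7,0,0,0],[-1,-3,-0.8,0.85,0,0,0],[-1,-3.75,-1,0.95,0,0,0],[-1,-4.5,-1.2,1.03,0,0,0],[-1,-5.3,-1.4,1.06,0,0,0],[-1,-6.1,-1.6,1.06,0,0,0],[-1,-6.85,-1.8,1,0,0,0],[-1,-7.6,-2,0.92,0,0,0],[-1,-7.6,-2,0.92,0,0,0]]]'
python3 - <<'E'
from h import *
C={n:cam(n) for n in("scene","side","wrist")}
rs=[]
for n in C:
    r=robot.tip_of("cover_bar",n)
    if r: rs.append(ray(*C[n],r[0]["uv"],n=="wrist")); print(n,np.round(r[0]["uv"],1),round(r[0]["score"],2))
if len(rs)>1:print(tri(rs))
print(robot.sense()["wrist_torque"])
E
```

```text
clock: 7.32
eef_pos: [0.5849, 0.1156, 0.2315]
ee_rot: [-0.001, 0.613, 0.79, -0.001]
wrist_force: [0.4, 0.8, 3.4]
finger_gap: 0.0081
grip_force: 52.8
scene [212.6 162.1] 0.61
side [296.9 110.3] 0.81
wrist [283.5 276.2] 0.58
(array([0.5856997 , 0.11843069, 0.22738963]), [0.0027303889283233837, 0.0015131222171358796, 0.0024976976023517766])
[ 0.31478773 -0.00353769  0.02445601]
```

```bash
python3 -m creep '[[[-1,-0.77,-0.2,-0.12,0,0,0],[-1,-1.5,-0.4,-0.29,0,0,0],[-1,-3,-0.79,-0.74,0,0,0],[-1,-3.75,-0.98,-1.03,0,0,0],[-1,-4.45,-1.16,-1.34,0,0,0],[-1,-5.82,-1.52,-2.08,0,0,0],[-1,-7.11,-1.86,-2.96,0,0,0],[-1,-8.32,-2.17,-3.97,0,0,0],[-1,-9.41,-2.46,-5.1,0,0,0],[-1,-10.4,-2.71,-6.34,0,0,0],[-1,-10.85,-2.83,-7,0,0,0],[-1,-11.25,-2.94,-7.67,0,0,0]]]'
python3 - <<'E'
from h import *
C={n:cam(n) for n in("scene","side","wrist")}
rs=[]
for n in C:
    r=robot.tip_of("cover_bar",n)
    if r: rs.append(ray(*C[n],r[0]["uv"],n=="wrist")); print(n,np.round(r[0]["uv"],1),round(r[0]["score"],2))
if len(rs)>1:print(tri(rs))
s=robot.sense();print(s["wrist_force"],s["wrist_torque"],s["eef_pos"])
E
```

```text
clock: 9.12
eef_pos: [0.4742, 0.0866, 0.155]
ee_rot: [-0.0, 0.613, 0.79, -0.0]
wrist_force: [1.2, 2.9, -1.1]
finger_gap: 0.0077
grip_force: 51.0
scene [256.3 199.9] 0.9
wrist [284.4 272.9] 0.81
(array([0.472401  , 0.09119242, 0.1506952 ]), [0.00156888021806612, 0.0015688802180662007])
[ 1.79072222  1.9670688  -3.71145274] [ 0.5470641  -0.42074104  0.04263041] [0.47452633 0.08667238 0.15566325]
```

```bash
python3 -m creep '[[[-1,-0.4,-0.1,-0.7,0,0,0],[-1,-0.73,-0.19,-1.4,0,0,0],[-1,-1.04,-0.27,-2.15,0,0,0],[-1,-1.31,-0.34,-2.9,0,0,0],[-1,-1.55,-0.4,-3.65,0,0,0],[-1,-1.75,-0.45,-4.43,0,0,0],[-1,-1.9,-0.49,-5.2,0,0,0],[-1,-2.04,-0.53,-6,0,0,0],[-1,-2.1,-0.54,-6.4,0,0,0],[-1,-2.13,-0.55,-6.8,0,0,0],[-1,-2.13,-0.55,-6.8,0,0,0]]]'
python3 -m creep '[[[-1,0,0,-0.3,0,0,0],[-1,0,0,-0.55,0,0,0],[-1,0,0,-0.7,0,0,0],[-1,0,0,-0.7,0,0,0]]]'
```

```text
clock: 10.8
eef_pos: [0.4534, 0.0812, 0.0874]
ee_rot: [0.0, 0.613, 0.79, 0.0]
wrist_force: [1.8, 3.6, -2.9]
finger_gap: 0.0076
grip_force: 48.9
clock: 11.3
eef_pos: [0.4531, 0.0811, 0.0819]
ee_rot: [0.0, 0.613, 0.79, 0.0]
wrist_force: [-1.7, 0.9, 11.6]
finger_gap: 0.0075
grip_force: 50.9
```

```bash
python3 -m creep '[[[-1,0,0,-0.1,0,0,0],[-1,0,0,-0.2,0,0,0],[-1,0,0,-0.2,0,0,0],[-1,0,0,-0.2,0,0,0]]]'
python3 - <<'E'
from h import *
C={n:cam(n) for n in("scene","side","wrist")}
for n in C:
    for r in robot.tip_of("cover_bar",n)[:1]: print(n,np.round(r["uv"],1),round(r["score"],2))
a=cv2.resize(C["scene"][0]["frame"][140:290,160:360],(800,600)) ; cv2.imwrite("pics/sc3.png",a)
E
```

```text
clock: 11.8
eef_pos: [0.4531, 0.081, 0.0818]
ee_rot: [0.001, 0.613, 0.79, 0.001]
wrist_force: [-6.0, 1.5, 29.8]
finger_gap: 0.008
grip_force: 52.7
scene [265.5 230.5] 0.56
side [247.8 173.1] 0.61
wrist [284.8 272.8] 0.62
```

View pics/sc3.png

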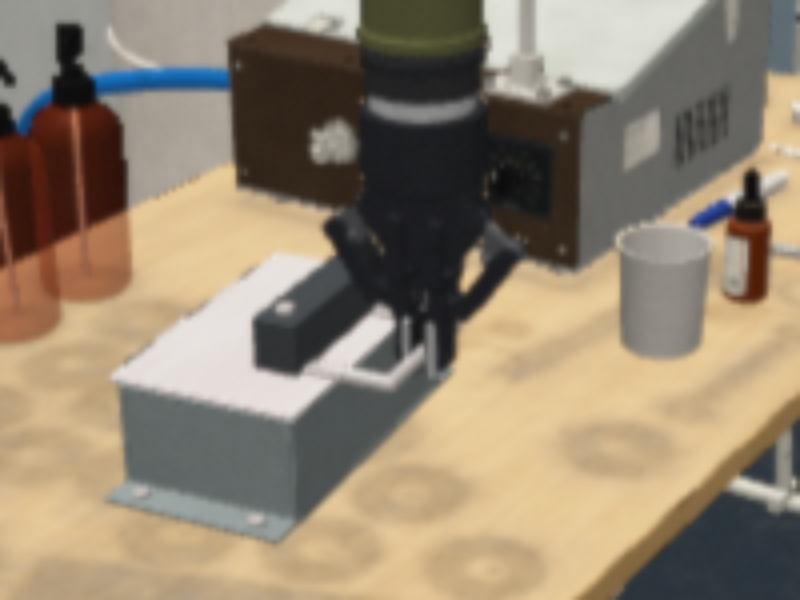

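The crop shows the cover lying flush on the rim, with no gap at the front corner (295,415) and the bar in the fingers at (415,350). The bar height agrees with an angle of about 0.01 rad and the stop feels hard. I'll hold for over a second with light pressure.

```bash
python3 -m creep '[[[-1,0,0,0.05,0,0,0],[-1,0,0,0.1,0,0,0],[-1,0,0,0.1,0,0,0],[-1,0,0,0.1,0,0,0],[-1,0,0,0.1,0,0,0],[-1,0,0,0.1,0,0,0],[-1,0,0,0.1,0,0,0],[-1,0,0,0.1,0,0,0],[-1,0,0,0.1,0,0,0],[-1,0,0,0.1,0,0,0]]]'
python3 - <<'E'
import numpy as np
y=.255
def bar(a):
    l=-.16*np.cos(a)+.006*np.sin(a);h=.16*np.sin(a)+.006*np.cos(a)
    return np.array([l*np.cos(y),l*np.sin(y),h])
for a in np.arange(0,1.46,.05): print(a.round(2),((bar(a)-bar(0))*100).round(2), ((bar(a)-bar(.5))*100).round(2),((bar(a)-bar(1))*100).round(2))
print(bar(1.41)-bar(0),bar(1.41)-bar(1))
E
```

```text
clock: 13.35
eef_pos: [0.4531, 0.081, 0.0818]
ee_rot: [0.001, 0.613, 0.79, 0.0]
wrist_force: [-4.1, 1.7, 19.8]
finger_gap: 0.0082
grip_force: 51.8
0.0 [0. 0. 0.] [-2.17 -0.57 -7.6 ] [ -7.61  -1.98 -13.19]
0.05 [0.05 0.01 0.8 ] [-2.13 -0.55 -6.8 ] [ -7.56  -1.97 -12.39]
0.1 [0.14 0.04 1.59] [-2.04 -0.53 -6.  ] [ -7.47  -1.95 -11.59]
0.15 [0.26 0.07 2.38] [-1.91 -0.5  -5.21] [ -7.35  -1.91 -10.8 ]
0.2 [0.42 0.11 3.17] [-1.75 -0.46 -4.43] [ -7.18  -1.87 -10.02]
0.25 [0.62 0.16 3.94] [-1.55 -0.4  -3.66] [-6.98 -1.82 -9.25]
0.3 [0.86 0.22 4.7 ] [-1.31 -0.34 -2.9 ] [-6.74 -1.76 -8.49]
0.35 [1.14 0.3  5.45] [-1.04 -0.27 -2.15] [-6.47 -1.69 -7.74]
0.4 [1.45 0.38 6.18] [-0.73 -0.19 -1.41] [-6.16 -1.61 -7.  ]
0.45 [1.79 0.47 6.9 ] [-0.38 -0.1  -0.7 ] [-5.81 -1.52 -6.29]
0.5 [2.17 0.57 7.6 ] [0. 0. 0.] [-5.43 -1.42 -5.59]
0.55 [2.59 0.67 8.27] [0.41 0.11 0.68] [-5.02 -1.31 -4.91]
0.6 [3.03 0.79 8.93] [0.86 0.22 1.33] [-4.57 -1.19 -4.26]
0.65 [3.51 0.91 9.56] [1.33 0.35 1.96] [-4.1  -1.07 -3.63]
0.7 [ 4.01  1.05 10.17] [1.84 0.48 2.57] [-3.59 -0.94 -3.02]
0.75 [ 4.55  1.19 10.75] [2.38 0.62 3.15
[... 225 characters left out ...]
2.76] [4.78 1.24 5.17] [-0.66 -0.17 -0.42]
1.0 [ 7.61  1.98 13.19] [5.43 1.42 5.59] [0. 0. 0.]
1.05 [ 8.28  2.16 13.58] [6.11 1.59 5.98] [0.68 0.18 0.39]
1.1 [ 8.98  2.34 13.93] [6.8  1.77 6.33] [1.37 0.36 0.74]
1.15 [ 9.69  2.53 14.25] [7.51 1.96 6.65] [2.08 0.54 1.06]
1.2 [10.41  2.71 14.53] [8.24 2.15 6.93] [2.81 0.73 1.34]
1.25 [11.15  2.91 14.77] [8.98 2.34 7.18] [3.55 0.92 1.59]
1.3 [11.9   3.1  14.98] [9.73 2.54 7.38] [4.29 1.12 1.79]
1.35 [12.66  3.3  15.14] [10.48  2.73  7.55] [5.05 1.32 1.96]
1.4 [13.42  3.5  15.27] [11.25  2.93  7.67] [5.82 1.52 2.08]
1.45 [14.19  3.7  15.36] [12.02  3.13  7.76] [6.59 1.72 2.17]
[0.13576888 0.03539152 0.15289664] [0.0597101  0.01556492 0.02101947]
```

```bash
python3 -m creep '[[[-1,0,0,0.2,0,0,0],[-1,0.05,0.01,1,0,0,0],[-1,0.14,0.04,1.8,0,0,0],[-1,0.42,0.11,3.3,0,0,0],[-1,0.86,0.22,4.85,0,0,0],[-1,1.45,0.38,6.3,0,0,0],[-1,2.17,0.57,7.75,0,0,0],[-1,3.03,0.79,9.05,0,0,0],[-1,4.01,1.05,10.3,0,0,0],[-1,5.11,1.33,11.45,0,0,0],[-1,6.31,1.65,12.45,0,0,0],[-1,7.61,1.98,13.3,0,0,0]]]'
python3 -m creep '[[[-1,0.68,0.18,0.39,0,0,0],[-1,1.37,0.36,0.74,0,0,0],[-1,2.08,0.54,1.06,0,0,0],[-1,2.81,0.73,1.34,0,0,0],[-1,3.55,0.92,1.59,0,0,0],[-1,4.29,1.12,1.79,0,0,0],[-1,5.05,1.32,1.96,0,0,0],[-1,5.6,1.46,2.06,0,0,0],[-1,5.97,1.56,2.1,0,0,0],[-1,5.97,1.56,2.1,0,0,0],[-1,5.97,1.56,2.1,0,0,0]]]'
```

```text
clock: 14.85
eef_pos: [0.5218, 0.0989, 0.2124]
ee_rot: [-0.005, 0.613, 0.79, -0.006]
wrist_force: [-9.7, -1.1, 14.2]
finger_gap: 0.0079
grip_force: 51.4
clock: 16.23
eef_pos: [0.5881, 0.1162, 0.2359]
ee_rot: [0.0, 0.613, 0.79, 0.0]
wrist_force: [-2.6, 0.6, 10.7]
finger_gap: 0.0075
grip_force: 53.6
```

Run:
```python
from h import *
C={n:cam(n) for n in("scene","side","wrist")}
for k in range(2):
  rs=[]
  for n in C:
    if k: C[n]=cam(n)
    r=robot.tip_of("cover_bar",n)
    if r: rs.append(ray(*C[n],r[0]["uv"],n=="wrist")); print(n,np.round(r[0]["uv"],1),round(r[0]["score"],2))
  if len(rs)>1:
    X,e=tri(rs);dx=(X-[.607,.1225,.071])@[np.cos(.255),np.sin(.255),0]; print(X,e,"angle",np.arctan2(X[2]-.071,-dx)+np.arctan2(.006,.16)*-1)
s=robot.sense();print(s["wrist_force"],s["eef_pos"],s["clock"])
cv2.imwrite("pics/s4.png",cv2.resize(C["side"][0]["frame"][60:240,200:440],(800,600)))
```

```text
scene [217.2 162.3] 0.89
side [296.4 111.1] 0.92
wrist [285.8 269.9] 0.61
[0.584099   0.11411054 0.22557472] [0.004551074500182936, 0.00016536567726889277, 0.004476969717071561] angle 1.3775319024678314
scene [214.7 163.4] 0.9
side [279.9 189.8] 0.6
wrist [285.5 271.3] 0.61
[0.58961653 0.04929803 0.12823866] [0.08786812745806626, 0.09228744697538922, 0.021990961816738284] angle 0.980868427437402
[-1.86874426  0.96430454 10.31747777] [0.5880975  0.11619798 0.23589385] 16.825
```

View pics/s4.png

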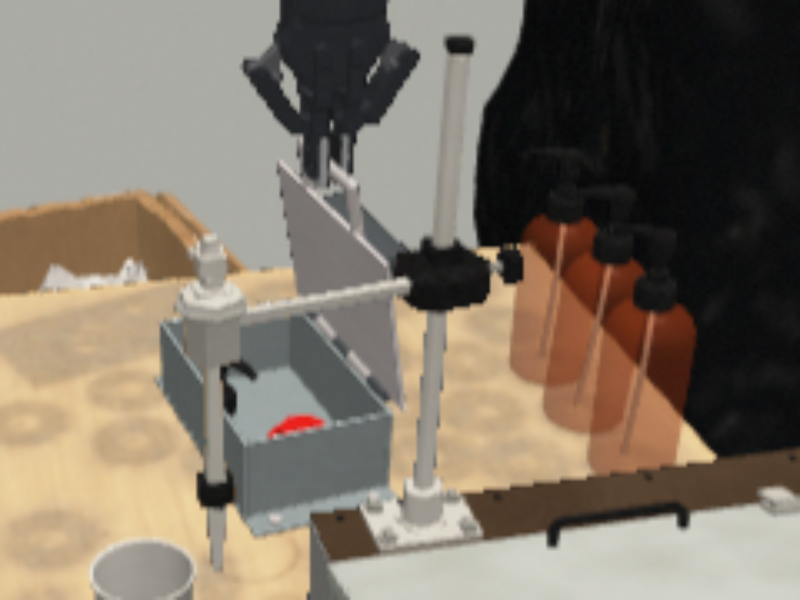

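The side crop shows the plate leaning slightly to the front, with the bar in the fingers at (330,180). Two independent references, the shut and open TCP positions, put the angle at about 1.40, and the cameras give about 1.38. The cover is still, so I'm handing in.

```bash
python3 -c "
from station import robot
print(robot.close_job())"
```

```text
the job is handed in; nothing more can be done
None
```

I shut the cover gently, held it closed for over a second, then raised it to about 1.40 rad (balance is 1.41), where it was standing still with its bar handle in the gripper; the job is handed in, but no verdict came back.

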